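Tea nest held ready over the gaiwan

ROBOT

A 7-joint arm with a two-finger parallel gripper is mounted at the origin on the work surface. World frame = base frame: x ahead of the robot, y to its left, z up, the work surface at z = 0. Lengths are in m, angles in rad, forces in N, time in s.
With the tool pointing down it reaches from about 0.425 to 0.875 m from the base axis. Payload 4.7 kg.
Tool frame: the origin (TCP) lies on the centre line of the jaws, within the pads' length; the fingertips stand 14 mm ahead of it and the grasp point (between the pads) lies 5 mm behind it; z points along the fingers, x is the direction in which the jaws open and shut, and the axes are right-handed (so a half turn about z gives the same grasp; the last joint's range is limited). The gripper opens to 87 mm and grips with 3 to 60 N. Pads are 19 mm wide; open, the fingers measure 117 mm over their backs; the gripper's body (75 mm by 190 mm) begins 51 mm behind the grasp point.
Start: joints at [0.014, 0.321, -0.07, 1.45, 0.023, 1.371, -0.057], TCP at [0.65, -0, 0.237] pointing down, gripper open.
Joint ranges: [-2.86, 2.86], [-0.3, 2.09], [-1.38, 1.24], [0.06, 2.45], [-1.56, 4.7], [0.09, 2.05], [-2.69, 2.69]. Speed limits (rad/s): [2.57, 2.57, 3.14, 3.14, 3.14, 3.14, 3.14].

INTERFACE

Orientations are given as a rotation vector (axis times angle).
In Python, from bench import ctrl gives the robot as it stands.
- The arm moves only by the tool drive_tool, never from a script. Its argument "rows" is a list that holds one entry, the list of rows, each a list of 5 numbers: the shift along the tool's x, y, z scaled (see below), then the turn about the tool's z scaled (see below), then the closure in counts, from 0 (fully open) to 255 (shut). In form: [[[dx, dy, dz, spin, jaw], ...]]. A call has 1 to 20 rows; each row is the pose to reach, as a shift and turn from the pose commanded when the call began, along the tool's axes at that moment, turning the shorter way round; what a row does not reach only later rows make up. The controller multiplies each number of a shift by 300 mm and each number of a turn by pi rad. A row lasts 1/8 s, in which the tool goes at most 62.5 mm and 10.7 degrees, less where a joint would pass 70% of its speed; a pose out of reach is approached as far as the arm can. A call with a number of a shift or a turn outside -1 to 1 is refused whole. A call with a gripper value outside its range is refused whole. The fingers move at their own pace and stop on an object; "grip_force" is the grip in N (left out, the last holds). Time passes only in rows, so rows that repeat a pose let the fingers close. It gives the time, the measured TCP pose, the force and the opening at its end, in the units of the state.
- ctrl.get_state(): the state, without advancing time (a new reading comes with each control period).
- ctrl.get_image(name): name is "scene" or "side" or "wrist"; returns a dict with "img" (420x560x3 uint8, blue, green, red), "camera_matrix" (3x3 intrinsics, pixels), "R" (3x3) and "t" (3): a world point X has camera coordinates R X + t. Camera axes: x right, y down, z forward; pixel columns grow to the right and rows downward; lengths in m; the calibration is good to about 2 mm. A picture is of the moment at which its call begins. There is no depth.
- ctrl.close_job(): hands the job in, once; it reports no verdict.
The state is a dict: "time": time; "joint_positions": joint angles; "qd": joint speeds; "joint_torque": joint torques, N m; "position": TCP position; "tool_rot": TCP orientation; "ft_force": force on the tool from outside, world axes, zero at the start; "torque": the same for the moment, N m; "grip_width": opening from 0.0 (shut) to 1.0 (fully open).
Only numpy, scipy, OpenCV 4.12 (cv2) and the standard library are available. Lean on these libraries where they do the work, as an engineer would, in place of code of your own. Each camera call takes 0.05 s, during which the arm holds its last target.

TASK

Lift the loose wooden cover off the two pins of the tea box, lay it flat in the middle of the bamboo mat and let go of it. Then take the spring tongs out of their holder, close them on the pressed tea nest in the box, lift it out and hold it in the tongs a few centimetres above the middle of the open gaiwan bowl, ready to drop in; finish while still holding it there, gripping the tongs. Touch the tea only with the tongs, and do not disturb the gaiwan, the glass pitcher or the three cups.

Things in the scene. Friction and masses are not known exactly. Their poses are not given: they have to be found in the camera images.
- teabox: Open wooden tea box, fixed, 106 (x) by 150 (y) by 36 mm high. Origin: centre of its underside. Inside 90 (x) by 110 (y) mm, inner floor 6 mm above the origin. On its two end walls, at y = +65 and -65 mm, stand brass pins 6 mm thick rising 12 mm above the walls' top.
- cover: Loose flat walnut cover, about 130 g, 106 (x) by 150 (y) by 6 mm, lying on top of the tea box's walls with the pins through its two 10 mm holes. Origin: centre of the plate's underside; z up. On the middle stands a bamboo grip bar, 14 mm thick (x), 50 mm long (y), rising from 6 to 36 mm above the origin.
- cover_grip (a point): Middle of the cover's grip bar, 24 mm above the plate's underside; axes as the cover: pinch it along x, 14 mm wide.
- mat: Bamboo mat, fixed, 150 (x) by 190 (y) by 4 mm thick. Origin: centre of its underside.
- holder: Dark wooden tong holder, fixed, 46 (x) by 100 (y) by 43 mm high, with an open slot 24 (x) by 78 (y) mm, 35 mm deep, in which the tongs stand. Origin: centre of its underside.
- tongs: Spring tongs, about 90 g, 109 mm tall, standing tips down in the holder: a wooden bridge 18 by 46 by 8 mm on top, two steel arms 16 mm wide hinged in its ends, spread along y by a spring (gap between tips 60 mm, 68 mm outside). Squeezed along y on the arms' wooden grip plates, both arms swing shut together. Origin: midway between the tips, at their lower end; z up.
- tongs_grip (a point): Midway between the arms' grip plates (18 mm wide, 22 high), 71 mm above the tips, 37 below the tongs' top; axes as the tongs. Width over the plates along y: 55 mm spread, 47 mm with tips on the tea. The spring pushes each plate out with 6 N spread, 11 N on the tea: at about 51 mm width the tongs are carried firmly with tips 47 mm apart; closing on shuts the tips; wider than 55 mm drops them.
- tongs_tip (a point): Midway between the tongs' tips at their lower end, 71 mm below tongs_grip; axes as the tongs. Each tip has a flat inner face 20 mm wide (x) and 20 mm high.
- tong_left: The tongs' arm on their +y side. Origin: its hinge, 19 mm from the middle, 104 mm above the tips; with the arms spread its tip stands 13 mm farther out than its hinge.
- tong_right: The tongs' arm on their -y side, the mirror image of tong_left.
- tea: Pressed tea nest, a dark brown rigid puck 34 mm across and 24 mm high, about 15 g, standing on the tea box's floor under the cover. Origin: centre of its underside.
- tea_center (a point): Centre of the tea nest, 12 mm above its underside.
- gaiwan: White porcelain gaiwan, an open bowl standing loose on its saucer (110 mm across) on the tea tray, 70 mm high in all. Origin: centre of the underside.
- gaiwan_rim (a point): Centre of the gaiwan's open mouth, at rim height; the mouth is 100 mm across outside.
- tray: Walnut tea tray with slatted top, fixed, 270 (x) by 320 (y) by 45 mm high; the gaiwan's lid lies on it. Origin: centre of its underside.
- pitcher: Glass pitcher on the tray, 72 mm across, 85 mm high, leave alone. Origin: centre of the underside.
- cup0: Celadon cup on the tray, 60 mm across, 38 mm high, leave alone. Origin: centre of the underside.
- cup1: Celadon cup on the tray, 60 mm across, 38 mm high, leave alone. Origin: centre of the underside.
- cup2: Celadon cup on the tray, 60 mm across, 38 mm high, leave alone. Origin: centre of the underside.
There are look-alikes about, which are no part of the job. Leave any orange or purple look-alike of the cover alone.

How it is judged:
On the way, in this order (a step that is already met when the one before it is completed fails the run):
1. the cover lies flat in the middle of the bamboo mat, let go (horizontal distance between cover and mat below 0.045 m and z of cover in the frame of mat below 0.008 m and angle between cover's own z axis and vertical below 0.06 rad and contact force between the fingers and cover below 0.1 N and linear speed of cover below 0.03 m/s), for 0.2 s.
2. the tea is lifted clear out of the box in the tongs (contact force between each of tong_left, tong_right and tea above 0.3 N and contact force between the fingers and tongs above 1 N and contact force between the fingers and tea below 0.1 N and z of tea_center in the frame of teabox above 0.06 m), for 0.2 s.
At the end, for the whole second after the job is handed in: Tea still and pinched by both tong tips, fingers on the tongs and not on the tea; its centre within 30 mm of the axis of the gaiwan's mouth, 20 to 150 mm above the rim, tea and tongs not touching the upright gaiwan. Cover flat on the mat, centres within 45 mm (contact force between each of tong_left, tong_right and tea above 0.3 N and contact force between the fingers and tongs above 1 N and contact force between the fingers and tea below 0.1 N and horizontal distance between cover and mat below 0.045 m and z of cover in the frame of mat below 0.008 m and angle between cover's own z axis and vertical below 0.06 rad and horizontal distance between tea_center and gaiwan_rim below 0.03 m and z of tea_center in the frame of gaiwan between 0.09 and 0.22 m and contact force between each of tea, tongs and gaiwan below 0.05 N and linear speed of tea below 0.03 m/s and angle between gaiwan's own z axis and vertical below 0.1 rad); the arm keeps its last pose, push and grip.
It fails at once if the fingers squeeze the tea directly (contact force between the fingers and tea above 0.5 N).
It fails at once if the gaiwan is shifted by more than 20 mm or tipped (distance of gaiwan from where it was at the start of the episode above 0.02 m or angle between gaiwan's own z axis and vertical above 0.3 rad).
It fails at once if the pitcher or a cup is shifted by more than 20 mm or tipped (distance of any of pitcher, cup0, cup1, cup2 from where it was at the start of the episode above 0.02 m or angle between any of pitcher, cup0, cup1, cup2's own z axis and vertical above 0.3 rad).
It also fails if it takes over 67 s, if anything falls off the work surface, if the arm or the gripper's body presses on something with over 40 N, if the wrist force passes 120 N, or if a joint passes its speed limit or range.

## Working session

There is one attempt and no reset: what is moved stays moved. The work goes in short steps, Python scripts to look and compute and a tool call to move; the robot and the scene stay as the last step left them, time stands still between calls to the robot, and variables do not carry over. Pictures are saved under pics/ and viewed, and the job is handed in when it is done.

Besides the shell and the picture viewer there is one more tool, called after "Request:" in YAML: its name, and indented under it one key for each argument. drive_tool: Moves the arm, as the interface text tells. Its arguments: {"type":"object","properties":{"rows":{"type":"array"},"grip_force":{"type":"number"}},"required":["rows"]}

```bash
mkdir -p pics; ls
python3 - <<'E'
from bench import ctrl
import cv2
s=ctrl.get_state(); print(s)
for n in ["scene","side","wrist"]:
    d=ctrl.get_image(n); cv2.imwrite(f"pics/{n}0.png",d["img"]); print(n,d["camera_matrix"].tolist(),d["R"].tolist(),d["t"].tolist())
E
```

```text
pics
{'time': 0.0, 'joint_positions': array([ 0.01408251,  0.3218282 , -0.07007922,  1.45169413,  0.02259817,
        1.37081143, -0.05690014]), 'qd': array([ 4.78193075e-04, -1.21743242e-03,  1.15322429e-03, -9.37186444e-05,
        3.27646915e-04, -3.92735554e-04,  3.26184619e-04]), 'joint_torque': array([-2.58547143e-04, -4.91284704e+01, -4.03903294e-01, -3.12526345e+01,
       -6.40594075e-02,  4.37659642e-02,  1.61017233e-04]), 'position': array([ 6.49458034e-01, -4.07342823e-05,  2.35448479e-01]), 'tool_rot': array([ 3.14149090e+00,  6.71488657e-05, -3.06551517e-03]), 'ft_force': array([-0.07205881, -0.8430269 ,  0.87733097]), 'torque': array([-0.03065333, -0.01392695,  0.01290154]), 'grip_width': 1.0031117279411343}
scene [[450.054569538472, 0.0, 277.5285660738192], [0.0, 450.054569538472, 209.21756564751328], [0.0, 0.0, 1.0]] [[-0.5034052791785443, 0.8640470525928599, 0.002411597139557366], [0.6185234565410236, 0.36230604340330846, -0.6972539455764911], [-0.6033339528020254, -0.3495096877327314, -0.7168201445113355]] [0.3538440232524663, -0.1641437453130735, 1.4490633739592387]
side [[408.061618018527, 0.0, 276.38322739205466], [0.0, 408.061618018527, 209.57685193759372], [0.0, 0.0, 1.0]] [[0.9929618785938455, -0.11806063920864458, 0.009401762017161948], [-0.06661754963108112, -0.6223983738309299, -0.7798604787612746], [0.09792246800674269, 0.7737454036840933, -0.6258827690048738]] [-0.5018343248929722, 0.03388687251260095, 1.1590416780101183]
wrist [[331.04109315445294, 0.0, 276.687928319575], [0.0, 331.04109315445294, 210.75816822166345], [0.0, 0.0, 1.0]] [[0.9999993612542899, 0.0011284450915958798, 6.405224594086295e-05], [0.0010596690108646651, -0.9557497847172753, 0.2941789015454233], [0.00039318265776863714, -0.29417864576573155, -0.955750370014493]] [-0.6497135643863345, -0.0363354005055477, 0.3910401815101263]
```

View pics/scene0.png

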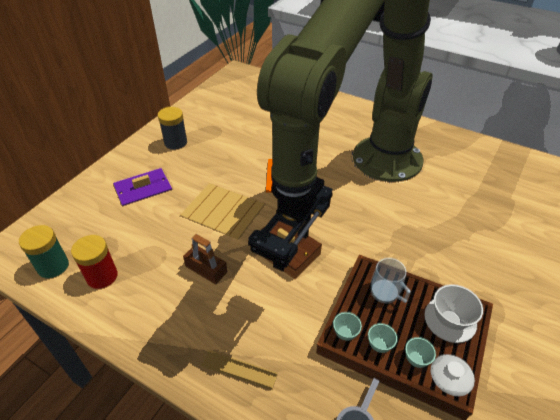

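View pics/side0.png

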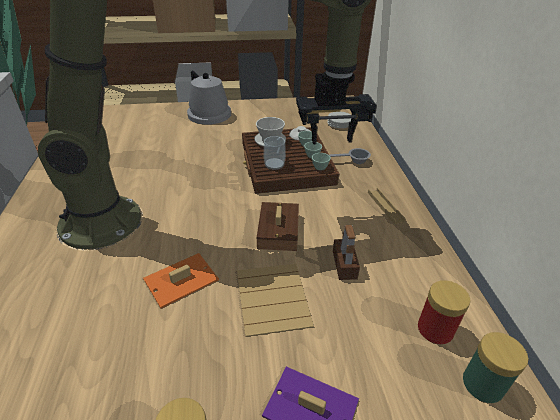

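View pics/wrist0.png

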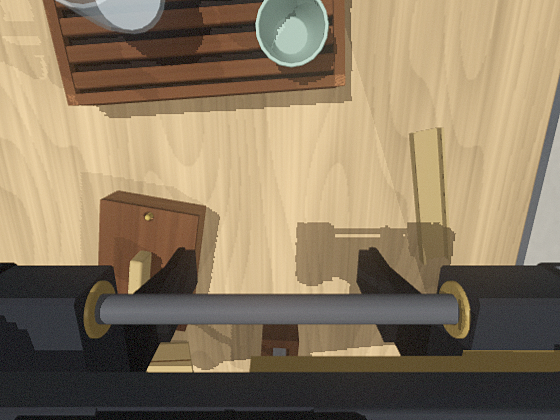

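Candidates for the cover in the side view are walnut at (278,222), orange at (180,280) and purple at (310,402). By description I take the walnut one on the box. The mat is at (274,300), the tongs and holder at (346,255), and the gaiwan bowl at (270,128).

```bash
cat > h.py <<'E'
import numpy as np,cv2
from bench import ctrl
def ray(d,px,z):
    K=d["camera_matrix"];R=np.array(d["R"]);t=np.array(d["t"])
    c=-R.T@t; v=R.T@np.linalg.inv(K)@np.array([px[0],px[1],1.])
    return c+v*(z-c[2])/v[2]
def proj(d,X):
    p=d["camera_matrix"]@(np.array(d["R"])@np.array(X)+np.array(d["t"])); return p[:2]/p[2]
def crop(d,x0,y0,x1,y1,f,name):
    im=cv2.resize(d["img"][y0:y1,x0:x1],None,fx=f,fy=f,interpolation=cv2.INTER_CUBIC)
    cv2.imwrite("pics/"+name,im)
E
python3 - <<'E'
from h import *
d=ctrl.get_image("side")
crop(d,220,180,380,300,5,"c1.png")
crop(d,220,100,380,200,5,"c2.png")
E
```

```text
(no output)
```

View pics/c1.png

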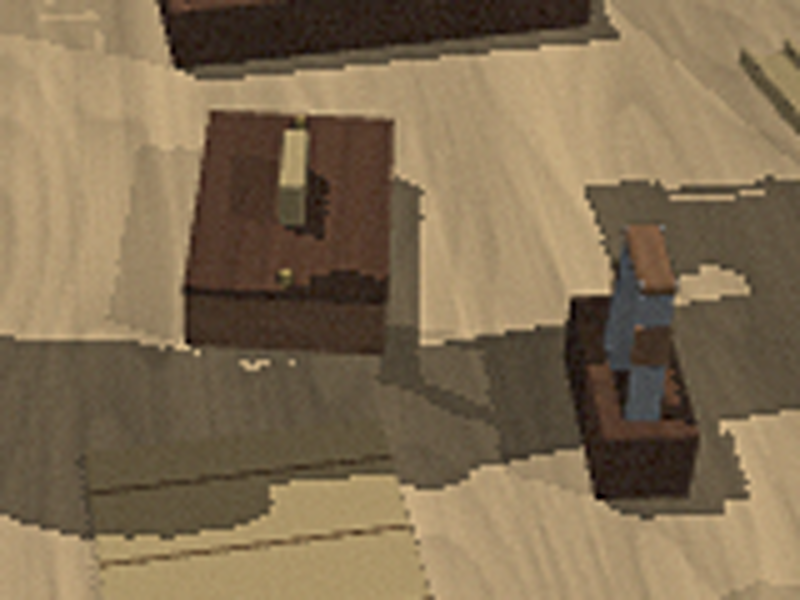

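View pics/c2.png

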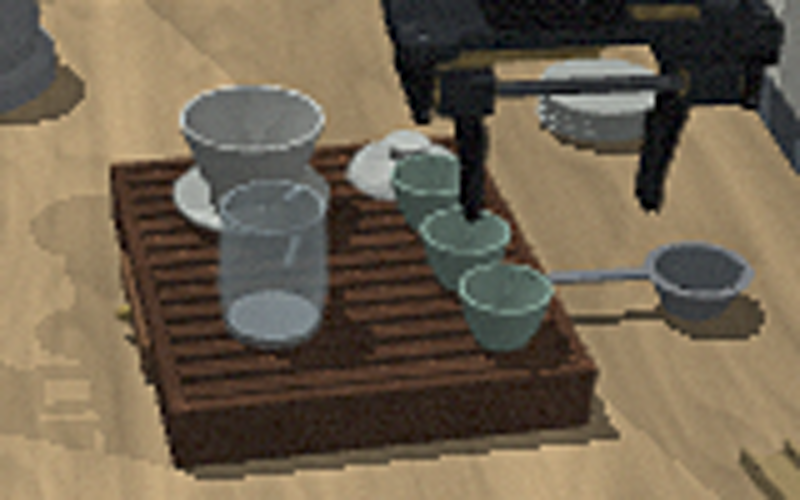

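Run:
```python
from h import *
d=ctrl.get_image("side"); np.set_printoptions(precision=4,suppress=True)
c1=lambda p:(220+p[0]/5-.4,180+p[1]/5-.4)
c2=lambda p:(220+p[0]/5-.4,100+p[1]/5-.4)
def rep(n,pts,z):
    P=np.array([ray(d,p,z)[:2] for p in pts]); print(n,P.tolist() and P, "mean",P.mean(0)); 
    (c,s,a)=cv2.minAreaRect((P*1000).astype(np.float32)); print("  rect",c,s,a)
rep("cover",[c1(p) for p in [(210,112),(393,120),(386,303),(187,288)]],.042)
rep("pins",[c1(p) for p in [(300,117),(285,270)]],.048)
rep("bar",[c1(p) for p in [(283,127),(307,130),(305,185),(280,185)]],.072)
rep("bridge",[c1(p) for p in [(627,226),(662,226),(673,290),(640,290)]],.117)
rep("holder top",[c1(p) for p in [(568,300),(698,430),(590,438)]],.043)
# gaiwan ellipse
rep("gaiwan",[c2(p) for p in [(180,120),(325,120)]],.115)
rep("gaiwan2",[c2(p) for p in [(253,86),(253,154)]],.115)
# mat
crop(d,220,250,340,350,6,"c3.png")
s=ctrl.get_image("scene"); crop(s,150,150,330,290,4,"c4.png"); crop(s,400,270,520,390,5,"c5.png")
```

```text
cover [[ 0.4609 -0.0127]
 [ 0.564  -0.0312]
 [ 0.5361 -0.1815]
 [ 0.4357 -0.1593]] mean [ 0.4992 -0.0962]
  rect (498.9119567871094, -97.17662048339844) (152.94178771972656, 104.73100280761719) 79.83045196533203
pins [[ 0.5105 -0.0304]
 [ 0.4868 -0.1576]] mean [ 0.4986 -0.094 ]
  rect (498.6302490234375, -93.9909896850586) (129.34283447265625, 0.0) -100.57006072998047
bar [[ 0.496  -0.0689]
 [ 0.5087 -0.0729]
 [ 0.5017 -0.1191]
 [ 0.4886 -0.1177]] mean [ 0.4988 -0.0946]
  rect (498.81591796875, -94.25508117675781) (49.36396408081055, 13.111601829528809) 81.41178894042969
bridge [[ 0.6439 -0.2197]
 [ 0.6607 -0.2216]
 [ 0.6539 -0.2663]
 [ 0.6387 -0.2646]] mean [ 0.6493 -0.2431]
  rect (649.6634521484375, -243.09007263183594) (45.33818817138672, 16.837154388427734) 83.32902526855469
holder top [[ 0.6291 -0.1905]
 [ 0.6704 -0.2865]
 [ 0.6177 -0.2859]] mean [ 0.6391 -0.2543]
  rect (627.6260375976562, -248.00453186035156) (48.16325759887695, 104.57310485839844) 23.298856735229492
gaiwan [[0.4723 0.3298]
 [0.5705 0.32  ]] mean [0.5214 0.3249]
  rect (521.424560546875, 324.931396484375) (98.74169921875, 0.0) 174.28343200683594
gaiwan2 [[0.5272 0.3762]
 [0.5165 0.2764]] mean [0.5219 0.3263]
  rect (521.8780517578125, 326.305908203125) (100.3941879272461, 0.0) -96.1034927368164
```

View pics/c3.png

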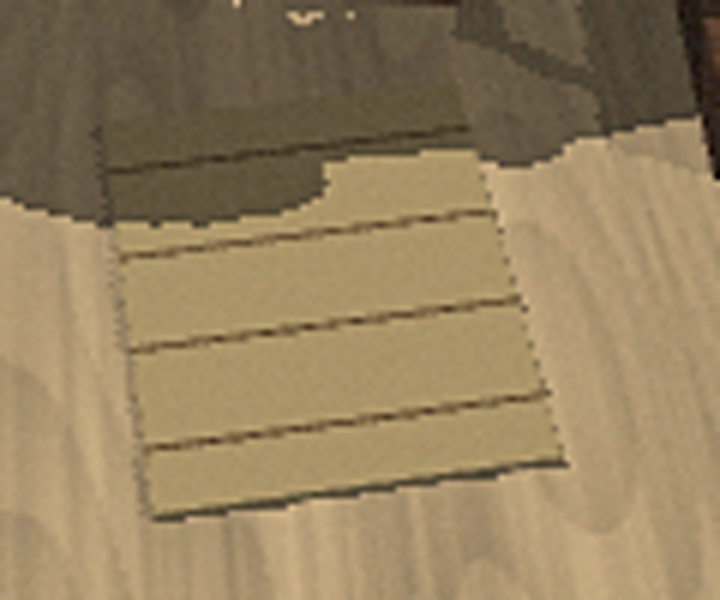

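View pics/c4.png

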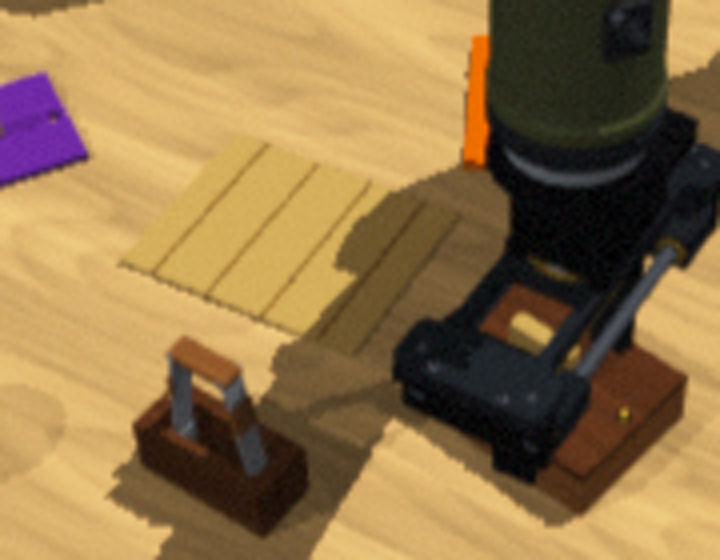

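View pics/c5.png

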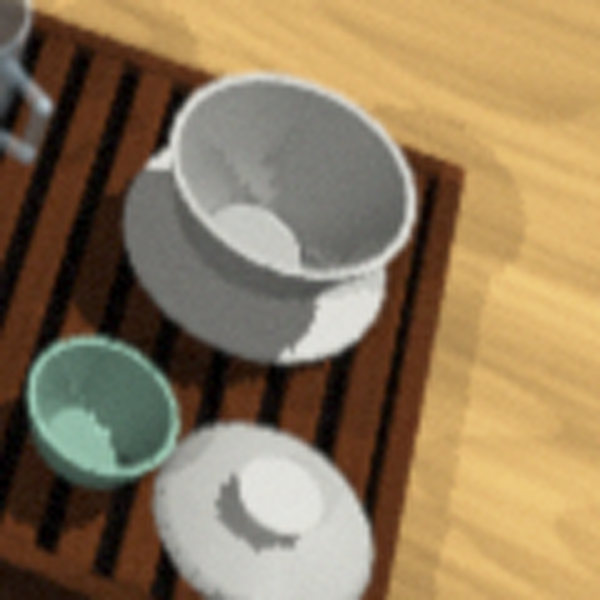

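Run:
```python
from h import *
np.set_printoptions(precision=4,suppress=True)
d=ctrl.get_image("side"); s=ctrl.get_image("scene")
def rep(n,d,pts,z):
    P=np.array([ray(d,p,z)[:2] for p in pts]); print(n,P,"mean",P.mean(0)); print("  rect",cv2.minAreaRect((P*1000).astype(np.float32)))
rep("mat side",d,[(220+x/6-.4,250+y/6-.4) for x,y in [(100,125),(460,88),(566,462),(152,515)]],.004)
rep("mat scene",s,[(150+x/4-.4,150+y/4-.4) for x,y in [(120,265),(245,133),(462,213),(355,353)]],.004)
q=lambda x,y:(150+x/4-.4,150+y/4-.4)
rep("bridge scene",s,[q(190,338),(q(243,370)),q(225,387),q(171,355)],.117)
rep("holder scene",s,[q(135,430),q(263,492),q(307,455),q(180,395)],.043)
rep("pin",s,[q(624,408)],.048)
m=lambda x,y:(400+x/5-.4,270+y/5-.4)
rep("gai",s,[m(170,160),m(415,200),m(275,75),m(330,278)],.115)
pts=[(180,130),(200,95),(255,75),(320,88),(375,122),(410,165),(414,215),(390,260),(340,280),(270,270),(210,230),(175,180)]
P=np.array([ray(s,m(*p),.115)[:2] for p in pts]); A=np.c_[2*P,np.ones(len(P))]; x=np.linalg.lstsq(A,(P**2).sum(1),rcond=None)[0]; print("circle",x[:2],np.sqrt(x[2]+x[0]**2+x[1]**2))
print("pitcher base",ray(d,(220+275/5,100+315/5),.045))
```

```text
mat side [[ 0.3773 -0.2336]
 [ 0.5287 -0.2292]
 [ 0.538  -0.4167]
 [ 0.3878 -0.4221]] mean [ 0.4579 -0.3254]
  rect ((457.64703369140625, -325.1770324707031), (151.42413330078125, 190.84303283691406), 2.8335962295532227)
mat scene [[ 0.5415 -0.4123]
 [ 0.3859 -0.4178]
 [ 0.376  -0.232 ]
 [ 0.5258 -0.2249]] mean [ 0.4573 -0.3217]
  rect ((458.762939453125, -322.13507080078125), (155.69577026367188, 188.74073791503906), 3.0256903171539307)
bridge scene [[ 0.6427 -0.2561]
 [ 0.6468 -0.2144]
 [ 0.6625 -0.2157]
 [ 0.6589 -0.2577]] mean [ 0.6527 -0.236 ]
  rect ((652.7752075195312, -235.9376983642578), (42.07026672363281, 16.304147720336914), 84.54191589355469)
holder scene [[ 0.6732 -0.2868]
 [ 0.6716 -0.191 ]
 [ 0.6354 -0.1841]
 [ 0.6369 -0.2799]] mean [ 0.6543 -0.2355]
  rect ((654.3153076171875, -235.45399475097656), (36.15580368041992, 103.30308532714844), 0.8886426091194153)
pin [[ 0.5088 -0.0324]] mean [ 0.5088 -0.0324]
  rect ((508.84588623046875, -32.416481018066406), (0.0, 0.0), 0.0)
gai [[0.5414 0.2832]
 [0.5093 0.3762]
 [0.4764 0.3098]
 [0.5633 0.3549]] mean [0.5226 0.331 ]
  rect ((523.0524291992188, 331.06640625), (74.6141128540039, 70.17823028564453), 67.7360610961914)
circle [0.5223 0.3298] 0.04906790458846271
pitcher base [0.5225 0.1852 0.045 ]
```

Request:
drive_tool:
  rows:
    - [[-0.2,0.12,0.1,0.03,0],[-0.38,0.24,0.2,0.057,0],[-0.503,0.316,0.32,0.057,0],[-0.503,0.316,0.357,0.057,0],[-0.503,0.316,0.357,0.057,0]]
  grip_force: 25

```text
time: 1.02
position: [0.4973, -0.0954, 0.1284]
tool_rot: [-3.129, 0.284, 0.004]
ft_force: [1.3, -0.3, 1.0]
grip_width: 1.003
```

Run:
```python
from h import *
s=ctrl.get_state(); print(s["time"],s["position"],s["tool_rot"],s["ft_force"])
from scipy.spatial.transform import Rotation as Ro
print(Ro.from_rotvec(s["tool_rot"]).as_matrix())
d=ctrl.get_image("wrist"); cv2.imwrite("pics/w1.png",d["img"])
e=ctrl.get_image("side"); crop(e,200,120,360,280,4,"s1.png")
for X in [(.4988,-.0948,.072),(.4988-.009,-.0948-.0,.072)]: print(proj(d,X))
```

```text
1.025 [ 0.49729275 -0.09541995  0.12837684] [-3.12869509  0.28380718  0.00434706] [ 1.32713806 -0.32467458  0.96211368]
[[ 9.83673528e-01 -1.79941152e-01 -2.75174916e-03]
 [-1.79941017e-01 -9.83677356e-01  2.98517215e-04]
 [-2.76054887e-03  2.01509060e-04 -9.99996169e-01]]
[278.59070126 235.32546416]
[265.27591904 237.58060676]
```

View pics/w1.png

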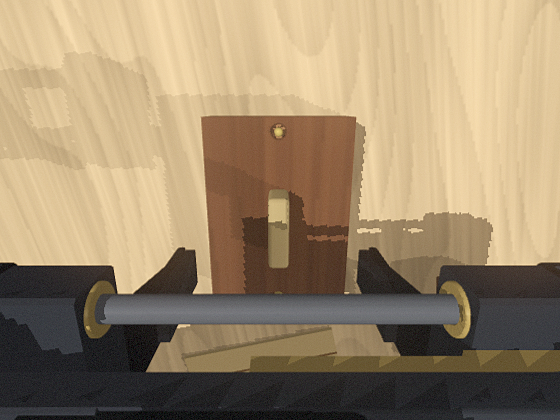

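View pics/s1.png

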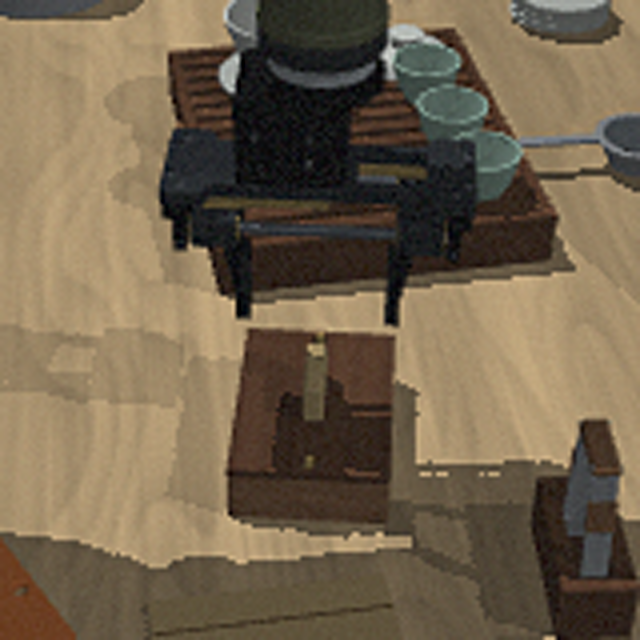

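The bar sits at column 278, rows 190–268, vertical and centred between the fingers. The yaw and x are right, so I descend and grip.

Request:
drive_tool:
  rows:
    - [[0.004,0,0.12,0,0],[0.004,0,0.2,0,0],[0.004,0,0.226,0,0],[0.004,0,0.226,0,0],[0.004,0,0.226,0,255],[0.004,0,0.226,0,255],[0.004,0,0.226,0,255],[0.004,0,0.226,0,255],[0.004,0,0.226,0,255],[0.004,0,0.226,0,255],[0.004,0,0.226,0,255]]
  grip_force: 25

```text
time: 2.5
position: [0.5003, -0.095, 0.0617]
tool_rot: [3.129, -0.281, 0.0]
ft_force: [0.7, 0.4, -1.6]
grip_width: 0.287
```

Request:
drive_tool:
  rows:
    - [[0,0,0,0,255],[0,0,0,0,255],[0,0,0,0,255],[0,0,0,0,255]]

```text
time: 3.0
position: [0.5001, -0.095, 0.0616]
tool_rot: [3.129, -0.281, -0.0]
ft_force: [-1.5, 0.5, 0.2]
grip_width: 0.158
```

Request:
drive_tool:
  rows:
    - [[0,0,-0.03,0,255],[0,0,-0.12,0,255],[0,0,-0.25,0,255],[0.002,0.1,-0.27,0,255],[0.004,0.25,-0.27,0,255],[0.005,0.4,-0.27,0,255],[0.005,0.55,-0.27,0,255],[0.005,0.68,-0.27,0,255],[0.005,0.75,-0.25,0,255],[0.005,0.775,-0.2,0,255],[0.005,0.775,-0.1,0,255],[0.005,0.775,-0.05,0,255],[0.005,0.775,-0.05,0,255]]

```text
time: 4.62
position: [0.4598, -0.3226, 0.0752]
tool_rot: [-3.128, 0.279, 0.004]
ft_force: [0.9, -0.1, -1.4]
grip_width: 0.159
```

Run:
```python
from h import *
e=ctrl.get_image("side"); crop(e,200,150,360,350,3,"s2.png")
e=ctrl.get_image("scene"); crop(e,150,130,350,290,4,"sc2.png")
```

```text
(no output)
```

View pics/s2.png

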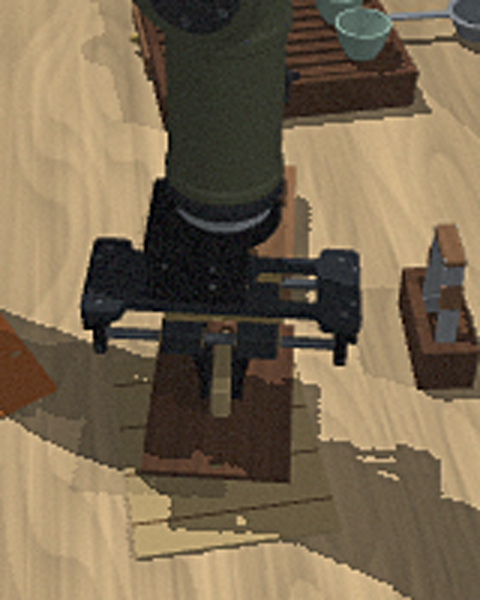

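View pics/sc2.png

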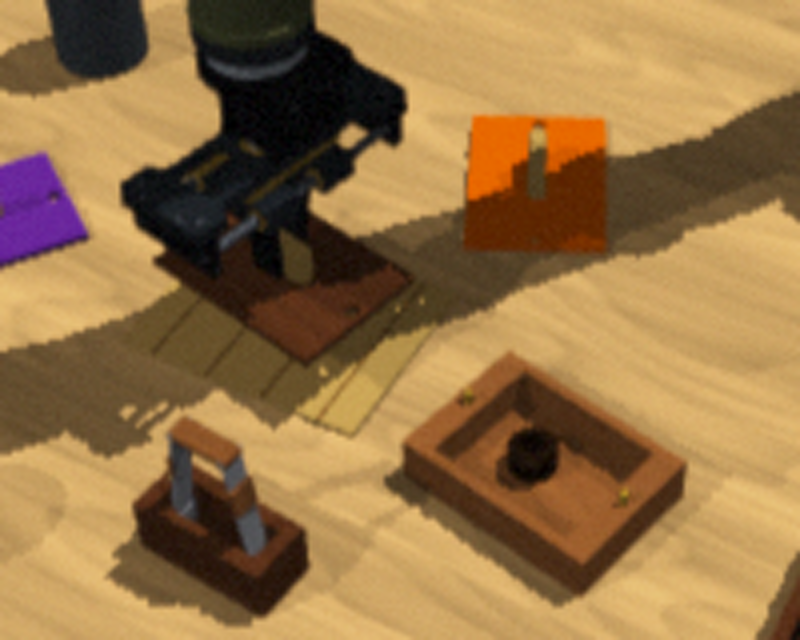

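The cover is held level over the mat, and the tea is visible in the open box (scene crop 530,455). I lower it now.

Request:
drive_tool:
  rows:
    - [[0,0,0.06,0,255],[0,0,0.11,0,255],[0,0,0.14,0,255],[0,0,0.15,0,255],[0,0,0.153,0,255],[0,0,0.153,0,255]]

```text
time: 5.48
position: [0.4607, -0.3243, 0.0312]
tool_rot: [3.129, -0.281, 0.001]
ft_force: [-0.2, -0.2, -1.5]
grip_width: 0.152
```

Request:
drive_tool:
  rows:
    - [[0,0,0.004,0,255],[0,0,0.006,0,255],[0,0,0.006,0,255]]

```text
time: 5.85
position: [0.4606, -0.3243, 0.0296]
tool_rot: [3.129, -0.281, 0.001]
ft_force: [0.0, 0.9, 4.5]
grip_width: 0.163
```

Contact (+4.5 N). I release and lift clear.

Request:
drive_tool:
  rows:
    - [[0,0,0.005,0,0],[0,0,0.005,0,0],[0,0,0.005,0,0],[0,0,0.003,0,0],[0,0,0.0,0,0],[0,0,-0.05,0,0],[0,0,-0.15,0,0],[0,0,-0.3,0,0],[0,0,-0.48,0,0],[0,0,-0.55,0,0],[0,0,-0.55,0,0]]

```text
time: 7.22
position: [0.4616, -0.3249, 0.1971]
tool_rot: [3.127, -0.281, 0.008]
ft_force: [-0.1, -0.4, -0.4]
grip_width: 1.0
```

Run:
```python
from h import *
e=ctrl.get_image("side"); crop(e,200,180,360,350,3,"s3.png")
e=ctrl.get_image("scene"); crop(e,150,130,350,290,4,"sc3.png")
```

```text
(no output)
```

View pics/s3.png

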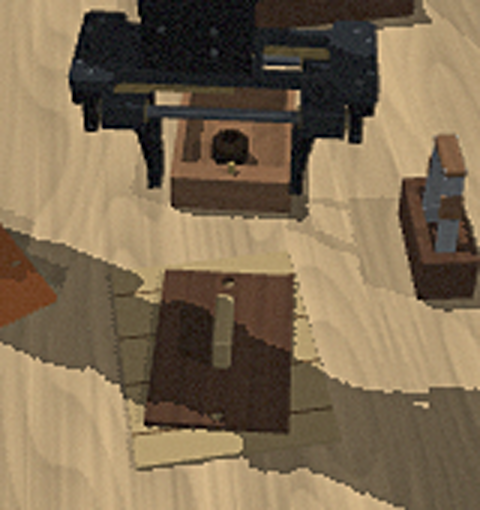

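View pics/sc3.png

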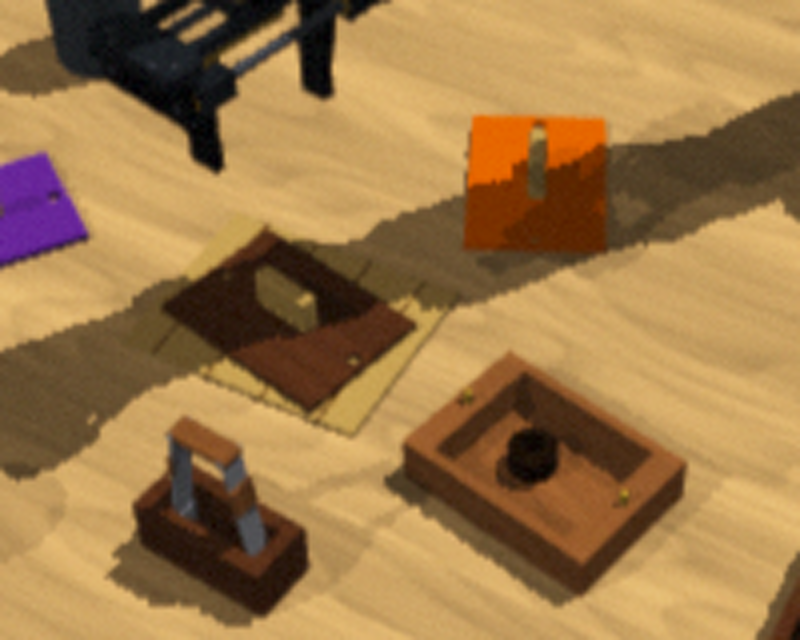

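Request:
drive_tool:
  rows:
    - [[0.05,-0.03,-0.1,-0.058,0],[0.15,-0.1,-0.143,-0.116,0],[0.25,-0.17,-0.143,-0.174,0],[0.35,-0.24,-0.143,-0.232,0],[0.45,-0.31,-0.143,-0.29,0],[0.53,-0.36,-0.143,-0.348,0],[0.57,-0.392,-0.143,-0.406,0],[0.57,-0.392,-0.143,-0.464,0],[0.57,-0.392,-0.143,-0.518,0],[0.57,-0.392,-0.143,-0.518,0],[0.57,-0.392,-0.143,-0.518,0]]

```text
time: 8.7
position: [0.6491, -0.2388, 0.2356]
tool_rot: [-2.355, -2.077, 0.001]
ft_force: [0.6, 0.5, 1.3]
grip_width: 1.002
```

Run:
```python
from h import *
s=ctrl.get_state(); print(s["position"],s["joint_positions"])
from scipy.spatial.transform import Rotation as Ro
print(Ro.from_rotvec(s["tool_rot"]).as_matrix())
d=ctrl.get_image("wrist"); cv2.imwrite("pics/w4.png",d["img"])
print(proj(d,(.651,-.24,.117)))
crop(ctrl.get_image("side"),250,180,370,270,6,"s4.png")
crop(ctrl.get_image("scene"),170,210,330,290,5,"sc4.png")
```

```text
[ 0.64908427 -0.2387545   0.23564351] [ 0.3661083   0.41174765 -0.07219786  1.33157884  0.02918319  1.40120859
  1.74026752]
[[ 1.25144385e-01  9.92136912e-01 -1.79725000e-03]
 [ 9.92138443e-01 -1.25143365e-01  6.69753271e-04]
 [ 4.39573030e-04 -1.86693668e-03 -9.99998161e-01]]
[275.30176798 211.51520981]
```

View pics/w4.png

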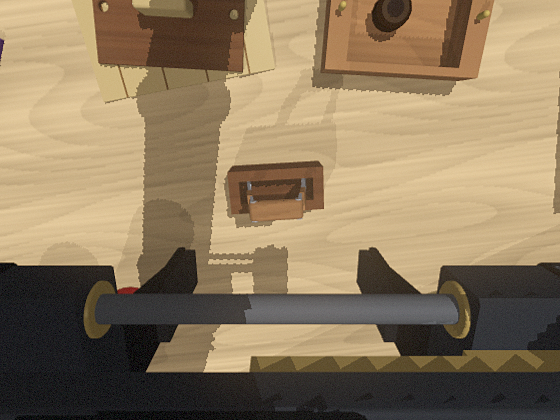

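View pics/s4.png

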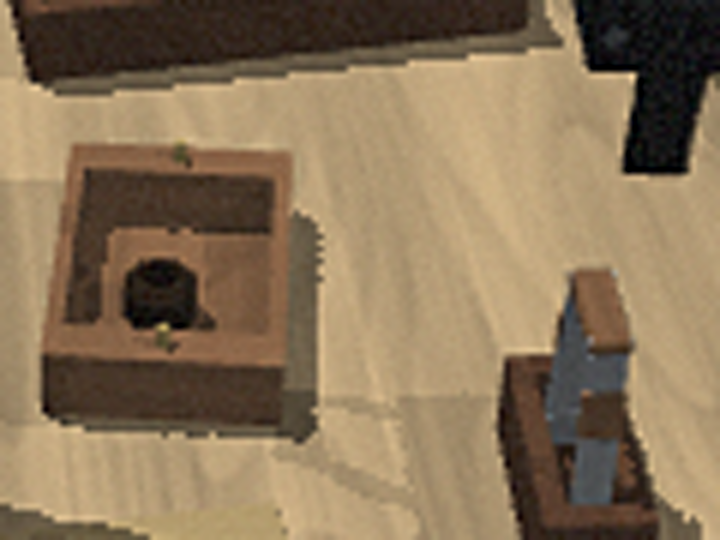

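View pics/sc4.png

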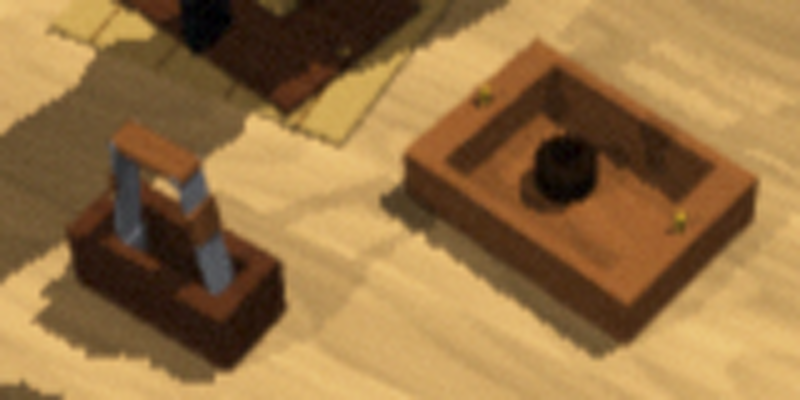

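Run:
```python
from h import *
d=ctrl.get_image("wrist"); crop(d,215,150,335,235,6,"w4c.png"); crop(d,310,0,510,100,4,"w4b.png")
```

```text
(no output)
```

View pics/w4c.png

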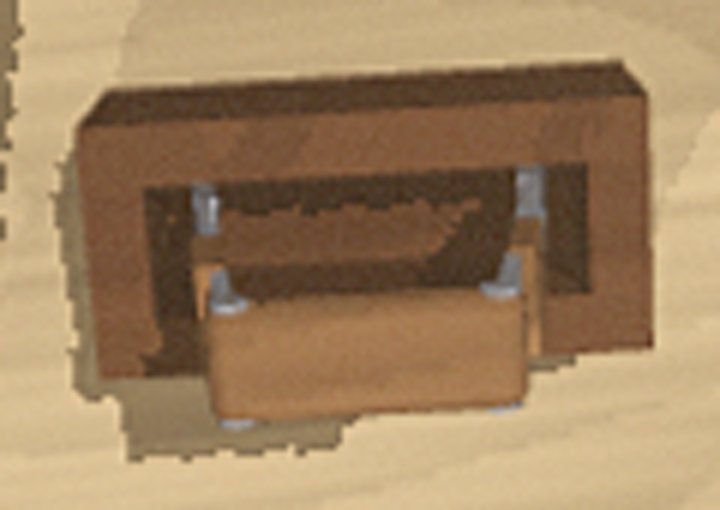

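View pics/w4b.png

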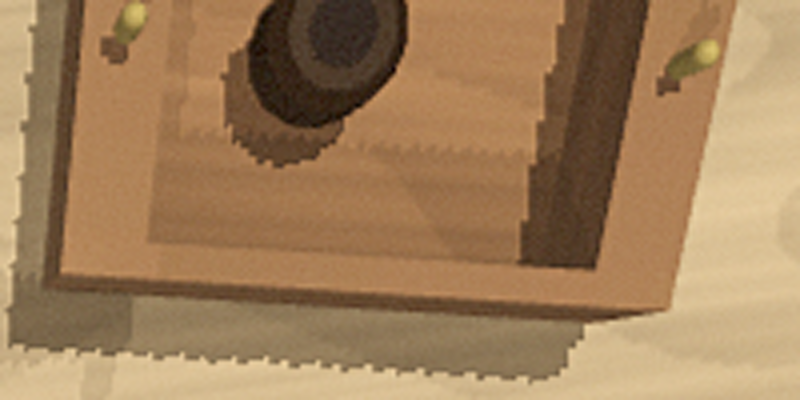

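Run:
```python
from h import *
np.set_printoptions(precision=4,suppress=True)
w=ctrl.get_image("wrist"); d=ctrl.get_image("side"); s=ctrl.get_image("scene")
def rep(n,d,pts,z):
    P=np.array([ray(d,p,z)[:2] for p in pts]); print(n,P.tolist(),"mean",P.mean(0)); print("  rect",cv2.minAreaRect((P*1000).astype(np.float32)))
q=lambda x,y:(215+x/6-.4,150+y/6-.4)
rep("bridge",w,[q(*p) for p in [(207,308),(525,288),(525,407),(218,424)]],.117)
rep("holder",w,[q(*p) for p in [(78,128),(648,95),(652,345),(100,378)]],.043)
q=lambda x,y:(250+x/6-.4,180+y/6-.4)
rep("bridge side",d,[q(*p) for p in [(572,270),(612,270),(630,350),(590,350)]],.117)
# tea silhouettes: top edge, bottom, left, right
rep("tea side LR@mid",d,[q(122,294),q(198,294)],.018)
rep("tea side top far/bottom near",d,[q(160,257)],.030); rep("..",d,[q(160,332)],.006)
q2=lambda x,y:(170+x/5-.4,210+y/5-.4)
rep("tea scene LR",s,[q2(534,170),q2(599,170)],.018)
rep("top",s,[q2(566,134)],.030);rep("bot",s,[q2(566,206)],.006)
q3=lambda x,y:(310+x/4-.4,y/4-.4)
rep("pins w",w,[q3(130,14),q3(707,50)],.048)
rep("tea w top c",w,[q3(347,18)],.030)
rep("pins side",d,[q(181,150),q(165,330)],.048)
rep("pins scene",s,[q2(484,92),q2(680,215)],.048)
```

```text
bridge [[0.639994046833319, -0.2608726425564375], [0.64255465233185, -0.2163036496347992], [0.6600028323151346, -0.21804999972297912], [0.6571930755870949, -0.26183211070412904]] mean [ 0.6499 -0.2393]
  rect ((650.019775390625, -239.090576171875), (44.64250564575195, 17.519624710083008), 86.7118148803711)
holder [[0.6246541829312231, -0.2872537427804213], [0.6310182286027041, -0.1882880525286964], [0.6761745569655866, -0.1912538218719671], [0.6701927080912322, -0.29086208867907076]] mean [ 0.6505 -0.2394]
  rect ((650.60546875, -239.5750732421875), (99.8486557006836, 45.676212310791016), 86.32061004638672)
bridge side [[0.6439405843868198, -0.2190115102535597], [0.6598931644201333, -0.22073260283152996], [0.6545021618004012, -0.2674869996180783], [0.6391483573273646, -0.2658197905770304]] mean [ 0.6494 -0.2433]
  rect ((649.392822265625, -243.2677764892578), (47.06291580200195, 16.045150756835938), 83.8422622680664)
tea side LR@mid [[0.4752854727508826, -0.10249535174541446], [0.5097070569967844, -0.10621643073218812]] mean [ 0.4925 -0.1044]
  rect ((492.49627685546875, -104.3558959
[... 954 characters left out ...]
mean [ 0.4983 -0.0955]
  rect ((498.31903076171875, -95.46204376220703), (130.50909423828125, 0.0), -100.13600158691406)
tea w top c [[0.4895289310575296, -0.10531855573583657]] mean [ 0.4895 -0.1053]
  rect ((489.5289306640625, -105.31855773925781), (0.0, 0.0), 0.0)
pins side [[0.510047736391188, -0.0377605623621079], [0.48759388190972736, -0.16151342995349915]] mean [ 0.4988 -0.0996]
  rect ((498.82080078125, -99.63699340820312), (125.77339935302734, 0.0), -100.283935546875)
pins scene [[0.4908032979233018, -0.15728819419333984], [0.5116556404029063, -0.030939133742347413]] mean [ 0.5012 -0.0941]
  rect ((501.2294616699219, -94.11366271972656), (128.05821228027344, 0.0), -99.3714828491211)
```

Request:
drive_tool:
  rows:
    - [[-0.002,0.003,0.1,-0.02,0],[-0.002,0.003,0.25,-0.02,0],[-0.002,0.003,0.4,-0.02,0],[-0.002,0.003,0.5,-0.02,0],[-0.002,0.003,0.538,-0.02,0],[-0.002,0.003,0.538,-0.02,0],[-0.002,0.003,0.538,-0.02,0]]
  grip_force: 30

```text
time: 9.93
position: [0.6516, -0.2399, 0.0775]
tool_rot: [2.285, 2.152, 0.002]
ft_force: [0.8, -0.6, 0.2]
grip_width: 1.002
```

Run:
```python
from h import *
d=ctrl.get_image("wrist"); cv2.imwrite("pics/w5.png",d["img"])
crop(ctrl.get_image("scene"),150,200,310,300,5,"sc5.png")
```

```text
(no output)
```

View pics/w5.png

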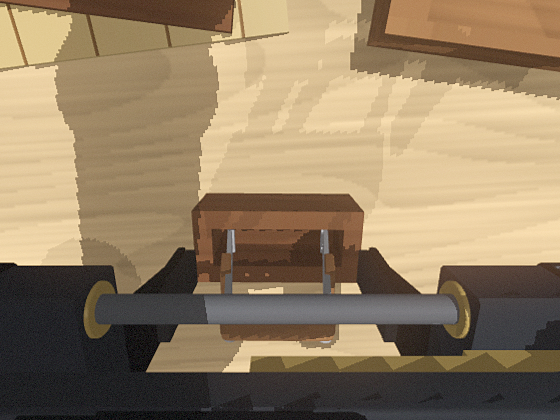

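View pics/sc5.png

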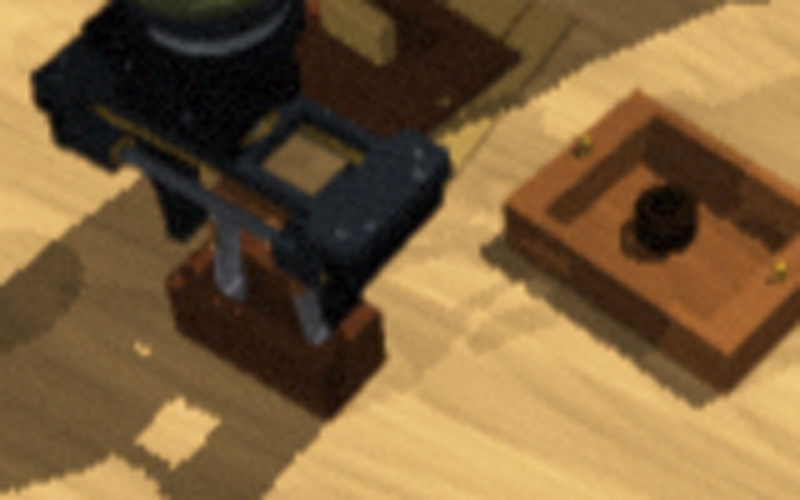

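The tongs are aligned, with their arms at columns 230–328 and the fingers at 190–365. I lower 3 mm and close to 51 mm.

Request:
drive_tool:
  rows:
    - [[0,-0.004,0.01,0,0],[0,-0.004,0.01,0,60],[0,-0.004,0.01,0,80],[0,-0.004,0.01,0,106],[0,-0.004,0.01,0,106],[0,-0.004,0.01,0,106],[0,-0.004,0.01,0,106],[0,-0.004,0.01,0,106],[0,-0.004,0.01,0,106],[0,-0.004,0.01,0,106]]
  grip_force: 30

```text
time: 11.28
position: [0.6492, -0.2395, 0.0725]
tool_rot: [2.287, 2.154, 0.0]
ft_force: [1.0, 0.5, 1.0]
grip_width: 0.587
```

Request:
drive_tool:
  rows:
    - [[0,0,-0.05,0,106],[0,0,-0.15,0,106],[0,0,-0.28,0,106],[0,0,-0.36,0,106],[0.05,-0.07,-0.36,0,106],[0.14,-0.18,-0.36,0,106],[0.23,-0.3,-0.36,0,106],[0.32,-0.42,-0.36,0,106],[0.38,-0.5,-0.34,0,106],[0.416,-0.548,-0.3,0,106],[0.416,-0.548,-0.26,0,106],[0.416,-0.548,-0.24,0,106],[0.416,-0.548,-0.24,0,106],[0.416,-0.548,-0.24,0,106]]

```text
time: 13.02
position: [0.4931, -0.1056, 0.1447]
tool_rot: [2.287, 2.153, 0.0]
ft_force: [0.4, 0.4, -0.6]
grip_width: 0.588
```

Run:
```python
from h import *
d=ctrl.get_image("wrist"); cv2.imwrite("pics/w6.png",d["img"])
crop(ctrl.get_image("scene"),210,180,350,290,5,"sc6.png")
crop(ctrl.get_image("side"),220,120,360,270,4,"s6.png")
```

```text
(no output)
```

View pics/w6.png

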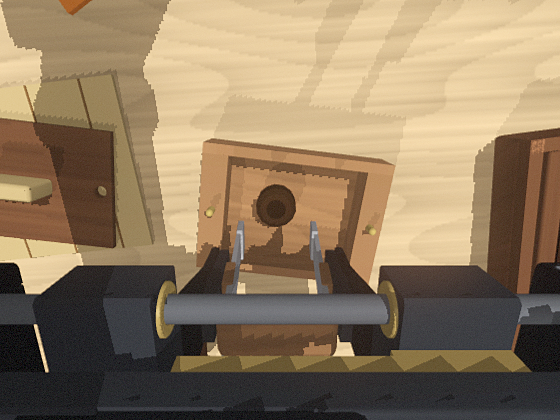

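View pics/sc6.png

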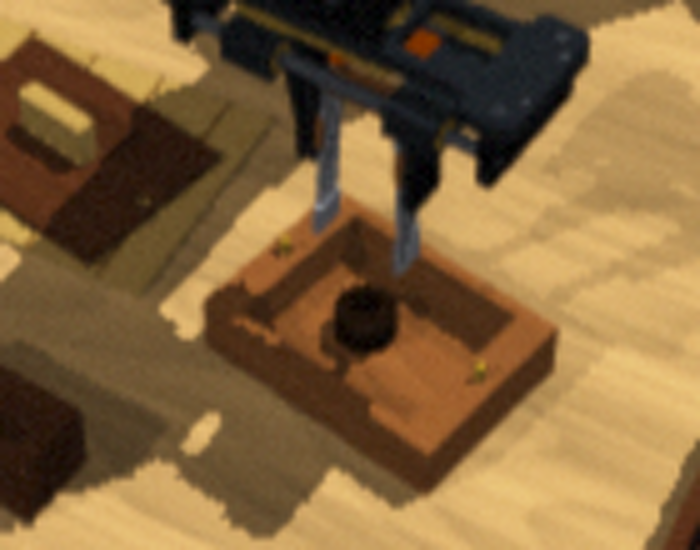

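View pics/s6.png

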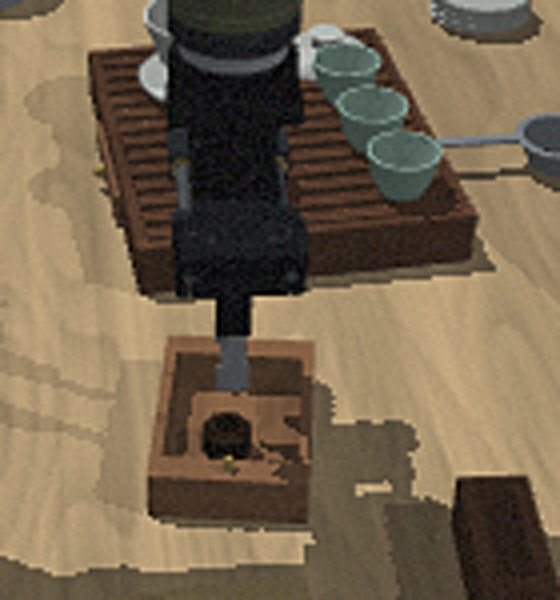

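Run:
```python
from h import *
w=ctrl.get_image("wrist")
crop(w,200,140,360,260,5,"w6c.png")
g=cv2.cvtColor(w["img"],cv2.COLOR_BGR2GRAY); m=((g<75)).astype(np.uint8); m[:, :245]=0; m[:,310:]=0; m[:175]=0; m[232:]=0
n,l,st,ce=cv2.connectedComponentsWithStats(m); 
for i in range(1,n):
    if st[i,4]>100: print(st[i],ce[i])
for p in [(276,204)]: print(ray(w,p,.030),ray(w,p,.018))
print(proj(w,(.4925,-.105,.03)),proj(w,(.4925,-.105,.018)),proj(w,(.4931,-.1056,.03)))
```

```text
[ 256  185   39   42 1312] [275.22637195 205.72408537]
[ 0.48750021 -0.10542926  0.03      ] [ 0.49094613 -0.10566004  0.018     ]
[276.8712019  209.73115556] [276.86596239 205.67578482] [276.19473407 210.4587054 ]
```

View pics/w6c.png

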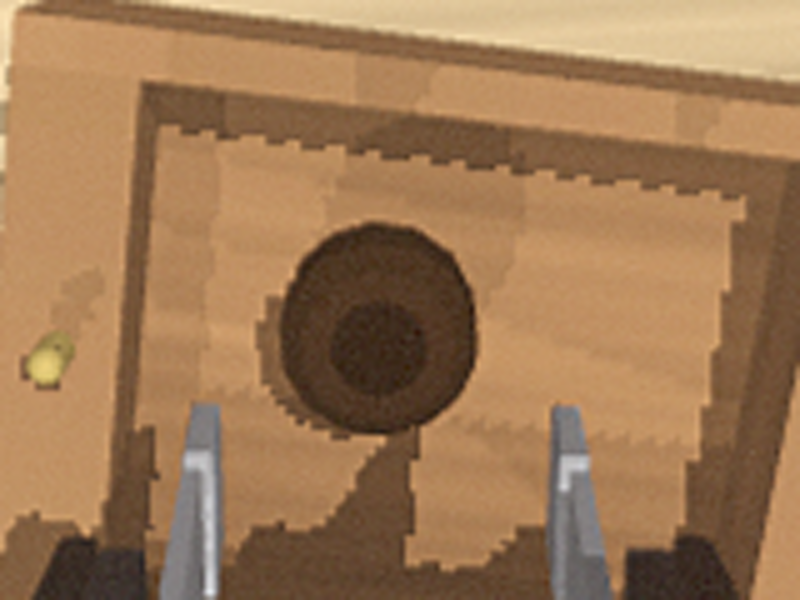

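Request:
drive_tool:
  rows:
    - [[0,0,0.06,0,106],[0,0,0.13,0,106],[0,0,0.19,0,106],[0,0,0.225,0,106],[0,0,0.236,0,106],[0,0,0.236,0,106],[0,0,0.236,0,106]]

```text
time: 14.1
position: [0.4931, -0.1052, 0.0743]
tool_rot: [2.286, 2.153, 0.001]
ft_force: [0.2, -0.5, -1.1]
grip_width: 0.59
```

Run:
```python
from h import *
crop(ctrl.get_image("wrist"),200,140,360,260,5,"w7.png")
crop(ctrl.get_image("scene"),210,180,350,290,5,"sc7.png")
```

```text
(no output)
```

View pics/w7.png

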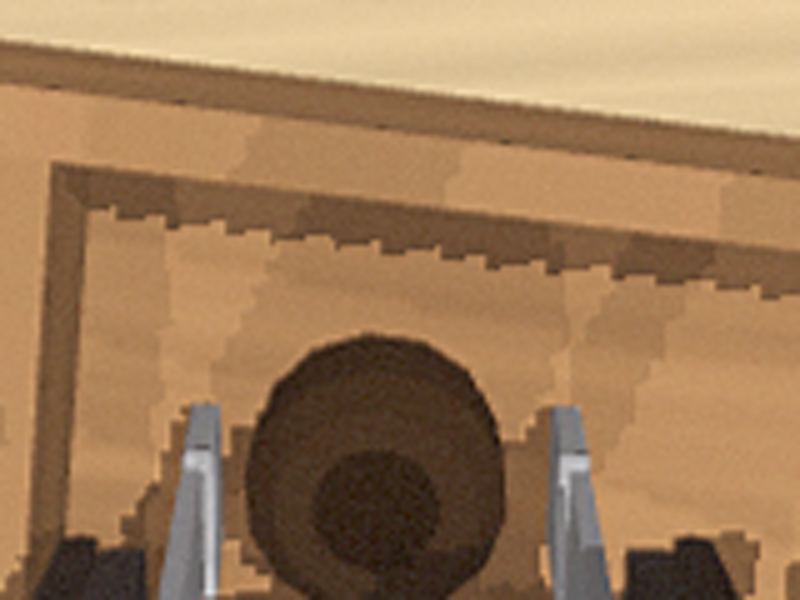

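View pics/sc7.png

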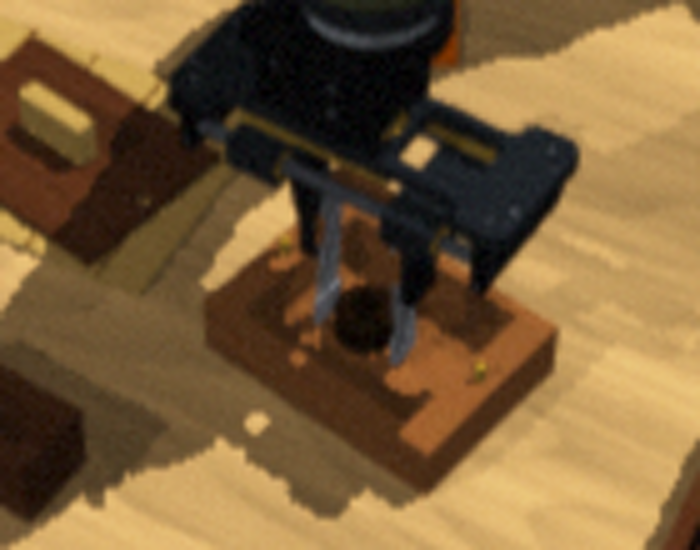

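The tips straddle the tea evenly (tea at crop 375,480, tips at 205 and 568). I close them.

Request:
drive_tool:
  rows:
    - [[0,0,0.004,0,112],[0,0,0.004,0,118],[0,0,0.004,0,124],[0,0,0.004,0,130],[0,0,0.004,0,134],[0,0,0.004,0,134],[0,0,0.004,0,134],[0,0,0.004,0,134],[0,0,0.004,0,134]]
  grip_force: 30

```text
time: 15.32
position: [0.4926, -0.1051, 0.0725]
tool_rot: [2.287, 2.154, 0.0]
ft_force: [0.2, -0.4, -1.0]
grip_width: 0.529
```

Request:
drive_tool:
  rows:
    - [[0,0,-0.02,0,134],[0,0,-0.08,0,134],[0,0,-0.16,0,134],[0,0,-0.26,0,134],[0,0,-0.38,0,134],[0,0,-0.5,0,134],[0,0,-0.58,0,134],[0,0,-0.6,0,134],[0,0,-0.6,0,134]]

```text
time: 16.45
position: [0.4924, -0.105, 0.2522]
tool_rot: [-2.287, -2.154, 0.0]
ft_force: [-1.1, -0.8, -1.1]
grip_width: 0.531
```

Run:
```python
from h import *
s=ctrl.get_state(); print(s["position"],s["joint_positions"][[0,6]])
crop(ctrl.get_image("wrist"),200,140,360,260,4,"w8.png")
d=ctrl.get_image("scene");crop(d,210,100,350,290,4,"sc8.png")
```

```text
[ 0.49238689 -0.10502715  0.25215627] [0.30765907 1.66770506]
```

View pics/w8.png

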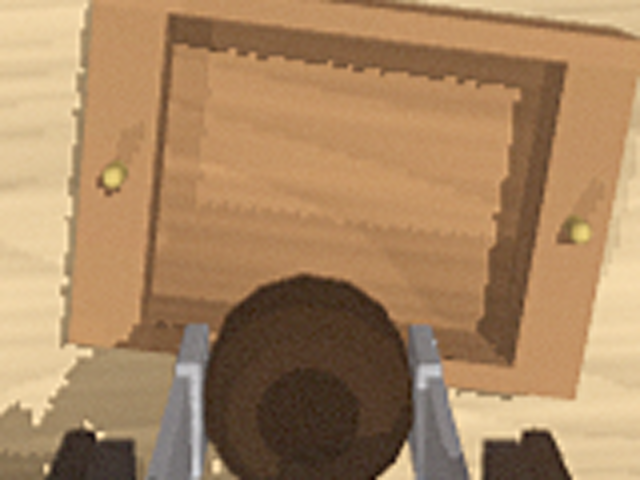

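View pics/sc8.png

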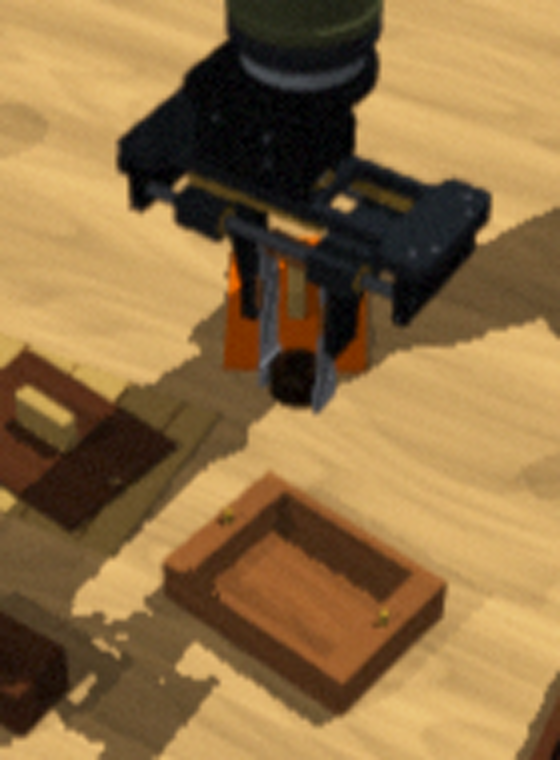

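Request:
drive_tool:
  rows:
    - [[0.04,0,0,0,134],[0.12,0,0,0,134],[0.22,0,0,0,134],[0.34,0,0,0,134],[0.46,0.003,0,0,134],[0.58,0.005,0,0,134],[0.7,0.007,0,0,134],[0.8,0.009,0,0,134],[0.88,0.01,0,0,134],[0.93,0.01,0,0,134],[0.95,0.01,0,0,134]]

```text
time: 17.92
position: [0.5121, 0.1802, 0.252]
tool_rot: [-2.285, -2.155, 0.001]
ft_force: [-0.3, -0.8, -1.3]
grip_width: 0.531
```

Request:
drive_tool:
  rows:
    - [[0.04,0.001,0,0,134],[0.12,0.002,0,0,134],[0.22,0.003,0,0,134],[0.32,0.003,0,0,134],[0.4,0.003,0,0,134],[0.46,0.003,0,0,134],[0.49,0.003,0,0,134],[0.496,0.003,0,0,134],[0.496,0.003,0,0,134]]

```text
time: 19.05
position: [0.5226, 0.3268, 0.2524]
tool_rot: [2.287, 2.152, -0.001]
ft_force: [-0.6, -0.8, -1.3]
grip_width: 0.534
```

Run:
```python
from h import *
s=ctrl.get_state(); print(s["position"])
crop(ctrl.get_image("side"),200,30,400,200,4,"s9.png")
d=ctrl.get_image("scene");crop(d,360,190,540,390,3,"sc9.png")
w=ctrl.get_image("wrist");cv2.imwrite("pics/w9.png",w["img"])
```

```text
[0.52262792 0.32682068 0.25243099]
```

View pics/s9.png

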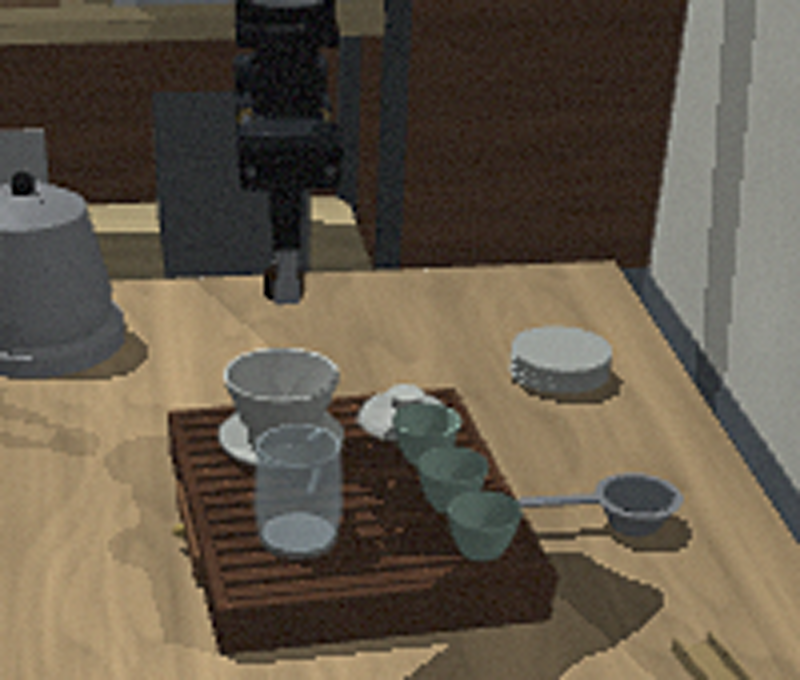

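View pics/sc9.png

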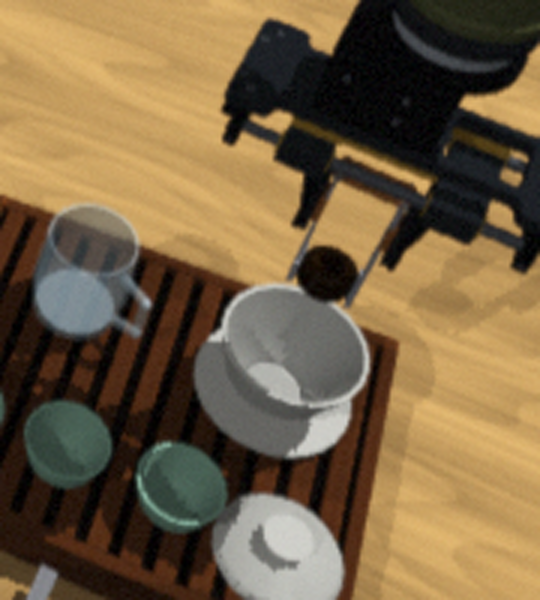

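View pics/w9.png

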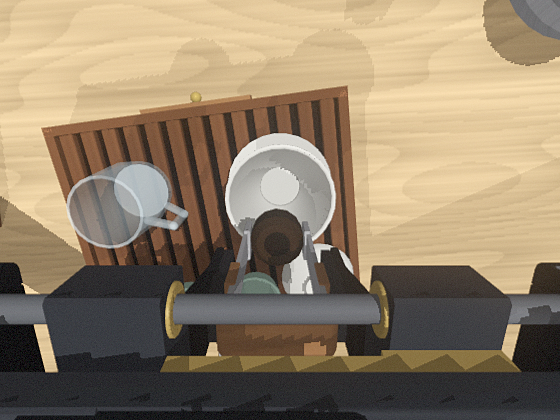

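Run:
```python
from h import *
np.set_printoptions(precision=4,suppress=True)
d=ctrl.get_image("side");s=ctrl.get_image("scene");w=ctrl.get_image("wrist")
crop(d,255,85,290,110,16,"s9c.png"); crop(s,450,260,490,300,12,"sc9c.png")
def P(d): return d["camera_matrix"]@np.c_[d["R"],d["t"]]
X=cv2.triangulatePoints(P(s),P(w),np.array([[360+327/3],[190+273/3.]]),np.array([[276.5],[238.]]))
print("tea scene+wrist",(X[:3]/X[3]).ravel())
# gaiwan rim in wrist: ellipse approx 227..335 x, 133..?
g=[(227,185),(335,185),(281,133)]
P3=np.array([ray(w,p,.115)[:2] for p in g]); print(P3, "rim mid L/R",P3[:2].mean(0), "far edge + 50mm", P3[2]+[.05,0])
for z in (.19,.2): print(z, ray(d,(270.5,101.5),z)[:2], ray(s,(360+327/3,190+273/3),z)[:2], ray(w,(276.5,238),z)[:2])
```

```text
tea scene+wrist [0.5232 0.3269 0.1978]
[[0.5036 0.2843]
 [0.5093 0.3796]
 [0.4616 0.3345]] rim mid L/R [0.5064 0.332 ] far edge + 50mm [0.5116 0.3345]
0.19 [0.5238 0.3351] [0.5164 0.3275] [0.5263 0.3269]
0.2 [0.5214 0.3127] [0.5251 0.3266] [0.5223 0.3271]
```

View pics/s9c.png

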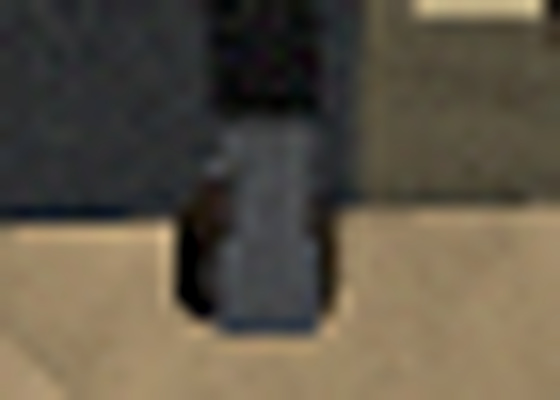

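View pics/sc9c.png

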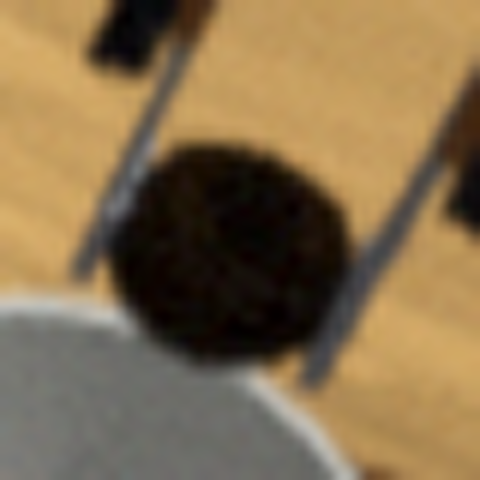

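Request:
drive_tool:
  rows:
    - [[0,0,0.02,0,134],[0,-0.003,0.05,0,134],[0,-0.005,0.08,0,134],[0,-0.005,0.1,0,134],[0,-0.005,0.11,0,134],[0,-0.005,0.11,0,134],[0,-0.005,0.11,0,134],[0,-0.005,0.11,0,134]]

```text
time: 20.35
position: [0.521, 0.3279, 0.2198]
tool_rot: [2.287, 2.154, 0.001]
ft_force: [-0.3, 0.1, -0.9]
grip_width: 0.536
```

Run:
```python
from h import *
s=ctrl.get_state(); print(s["position"],s["grip_width"],abs(s["qd"]).max())
d=ctrl.get_image("side");crop(d,240,70,310,170,7,"s10.png");cv2.imwrite("pics/sfull.png",d["img"])
d=ctrl.get_image("scene");crop(d,390,220,530,350,5,"sc10.png")
```

```text
[0.52095871 0.32790755 0.21980289] 0.5360488420086608 0.002333334972166812
```

View pics/s10.png

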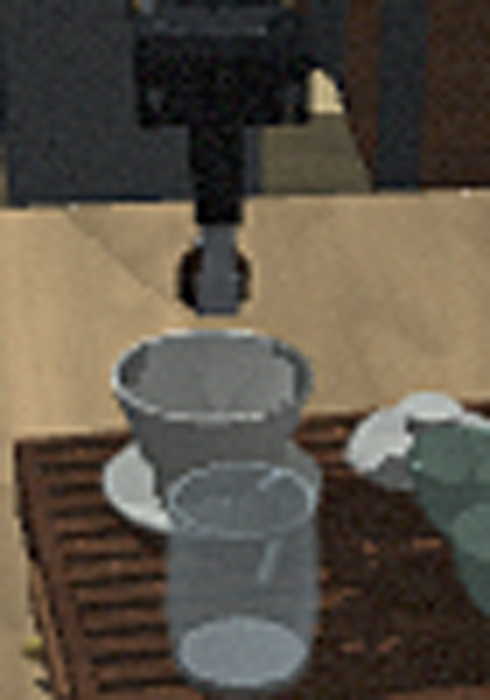

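View pics/sc10.png

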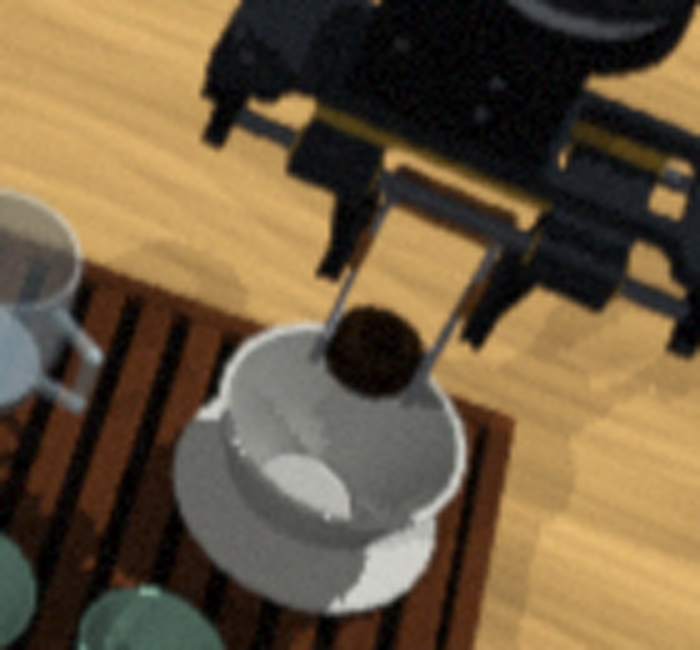

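View pics/sfull.png

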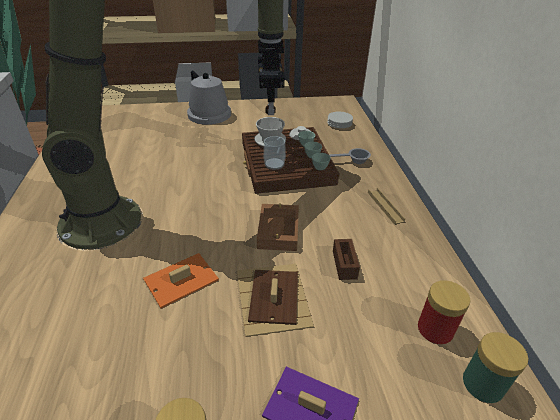

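Request:
drive_tool:
  rows:
    - [[0,0,0,0,134],[0,0,0,0,134],[0,0,0,0,134],[0,0,0,0,134],[0,0,0,0,134],[0,0,0,0,134],[0,0,0,0,134],[0,0,0,0,134]]

```text
time: 21.45
position: [0.5208, 0.3278, 0.2195]
tool_rot: [2.287, 2.154, 0.0]
ft_force: [-0.3, 0.2, -1.0]
grip_width: 0.532
```

Run:
```python
from h import *
d=ctrl.get_image("side");crop(d,240,70,310,170,6,"s11.png")
w=ctrl.get_image("wrist");crop(w,180,100,380,290,4,"w11.png")
```

```text
(no output)
```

View pics/w11.png

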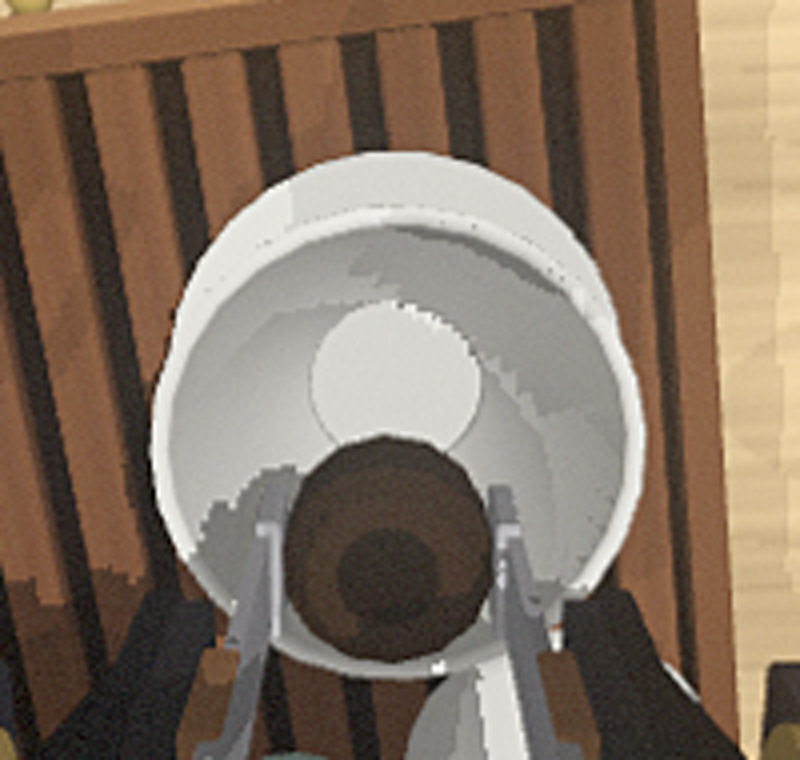

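Run:
```python
from h import *
w=ctrl.get_image("wrist")
P=np.array([ray(w,(180+x/4-.4,100+y/4-.4),.115)[:2] for x,y in [(152,440),(645,440),(398,205),(398,678)]]); print(P,P.mean(0))
print("tea",ray(w,(180+390/4,100+550/4),.164))
```

```text
[[0.5142962  0.28093645]
 [0.52006636 0.37940428]
 [0.47064193 0.3326999 ]
 [0.56981436 0.32709881]] [0.51870471 0.33003486]
tea [0.52144451 0.32843337 0.164     ]
```

The tea is within about 3 mm of the bowl's axis, still, and roughly 5 cm above the rim. I hand in the job.

```bash
python3 -c "
from bench import ctrl
print(ctrl.close_job()); s=ctrl.get_state(); print(s['time'],s['position'],s['grip_width'])"
```

```text
the job is handed in; nothing more can be done
None
the job is handed in; nothing more can be done
```

I handed the job in at about 21.6 s of the 67 s allowed, with the tea held in the tongs over the gaiwan bowl. No verdict was reported.

**What I did:** I lifted the cover off the pins by its grip bar, laid it on the mat and let go. I then took the tongs out of the holder at 51 mm width and closed them on the tea; they stopped at about 46 mm. I lifted the tea out and carried it above the glass pitcher to the bowl.

**Last checks:**
- **Tea:** It was pinched between both tips, with its centre at about (0.521, 0.328, 0.164) m. That is within about 3 mm of the bowl's axis and about 50 mm above the rim, and the arm was still.
- **Cover:** It looked flat and roughly centred on the mat in both fixed camera views. I did not measure its final position.
- **Gaiwan, pitcher and cups:** They appeared unmoved.

**Where readings disagreed:**
- The camera views put the bowl's centre 3–5 mm apart.
- A first wrist-camera estimate of the bowl was about 15 mm off in x. It came from a partly hidden rim, so I replaced it with a full rim measurement.
- The side view of the tongs differed from the wrist view by 4 mm, and I used the wrist view.
- The grip width reading wandered between 0.529 and 0.536 while holding the tea. I saw no slipping.

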